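# Static check of a turning tray table

## Robot

A 6-joint arm with a two-finger parallel gripper is mounted at the origin on the work surface. World frame = base frame: x ahead of the robot, y to its left, z up, the work surface at z = 0. Lengths are in m, angles in degrees, forces in N, time in s.
With the tool pointing down it reaches from about 0.2 to 0.875 m from the base axis. Payload 3.4 kg.
Tool frame: the origin (TCP) lies on the centre line of the jaws, within the pads' length; the fingertips stand 22 mm ahead of it and the grasp point (between the pads) lies 3 mm ahead of it; z points along the fingers, y is the line along which they close (so a half turn about z gives the same grasp; the last joint's range is limited). The gripper opens to 94 mm and grips with 3 to 60 N. Pads are 16 mm wide; open, the fingers measure 119 mm over their backs; the gripper's body (75 mm by 177 mm) begins 78 mm behind the grasp point.
Start: joints at [-6.933, 15.808, 86.224, -0, 77.962, -6.933], TCP at [0.575, -0, 0.227] pointing down, gripper open.
Joint ranges: [-165.64, 165.64], [-43.16, 119.46], [12.63, 154.43], [-67.54, 247.53], [6.08, 155.33], [-154.97, 154.97]. Speed limits (degrees/s): [147.25, 147.25, 180, 180, 180, 180].

## Interface

Orientations are given as [roll, pitch, yaw] about the fixed x, y, z axes, in that order (R = Rz(yaw) Ry(pitch) Rx(roll)).
In Python, from cell import manip, optics, sign_off gives the robot as it stands.
- The arm moves only by the shell command python3 -m handwheel 'ROWS' [FORCE]. ROWS is JSON, a list of rows, each an object with "fingers": the closure, from 0 (fully open) to 1 (shut); "translation": the shift along the world's x, y, z in mm, a list of three; "turn": the turn, a rotation vector about the world's x, y, z in degrees, a list of three. A call has 1 to 5 rows; each row shifts and turns the commanded pose from where the row before left it; what a row does not reach is not made up. A row lasts 1/10 s, in which the tool goes at most 50 mm and 8.59 degrees, less where a joint would pass 70% of its speed; a pose out of reach is approached as far as the arm can. A call with a gripper value outside its range is refused whole. The fingers move at their own pace and stop on an object; FORCE is the grip in N (left out, the last holds). Time passes only in rows, so rows that do not move let the fingers close. It gives the time, the measured TCP pose, the force, the opening and the grip force at its end, in the units of the state.
- manip.get_obs(): the state, without advancing time (a new reading comes with each control period).
- optics.grab_frame(name): name is "scene" or "side" or "wrist"; returns a dict with "img" (400x640x3 uint8, red, green, blue), "K" (3x3 intrinsics, pixels), "k1" (the pictures are not rectified: a ray, as slopes to the right and down, at radius r is drawn at 1 + k1 r^2 times it, then the intrinsics apply), "T" (4x4, takes a point from camera to world coordinates). Camera axes: x right, y down, z forward; pixel columns grow to the right and rows downward; lengths in m; the calibration is good to about 2 mm. A picture is of the moment at which its call begins. There is no depth.
- sign_off(): hands the job in; it is judged then, once.
The state is a dict: "time": time; "joint_pos": joint angles; "joint_velocities": joint speeds; "effort": joint torques, N m; "tcp_pos": TCP position; "tool_rot": TCP orientation; "contact_force": force on the tool from outside, world axes, zero at the start; "wrist_torque": the same for the moment, N m; "opening": finger opening in m; "grasp_force": force on a finger pad.
Only numpy, scipy, OpenCV 4.12 (cv2) and the standard library are available. Lean on these libraries where they do the work, as an engineer would, in place of code of your own. Each camera call takes 0.05 s, during which the arm holds its last target. There are 200 camera calls.

## Task

The rotary tray table has to be checked for static while it runs free: spin it by its red knob at roughly one turn in five seconds (never faster than one turn in three), let go, and take the white field meter out of its dock. Keep the meter's nose pointing straight down over the middle of the copper plate, about 25 mm above it, for six seconds without a break while the table coasts untouched and still makes at least one turn in fifteen seconds; the meter must never touch the table. Finish still holding the meter, lifted well clear of the table and away from its dock, and leave the bottle, the jar and the tray stack where they are.

Things in the scene. Friction and masses are not known exactly. Their poses are not given: they have to be found in the camera images.
- pedestal: rotary tray table: fixed round pedestal carrying a disc on an easy ball bearing, upright axis. Origin on the bench, on the axis. Disc 310 mm diameter, 12 mm thick, black top 57 mm above the bench. Six stations at 95 mm from the axis, 60 degrees apart: one copper plate, five blue chip trays 51 mm square, tops 64 mm above the bench. Steel boss in the middle, to 70 mm.
- turntable (a joint): disc angle, rad, anticlockwise from above, no stops (counts past full turns). At 0 the plate lies along the pedestal's x axis from the axis, the knob along its y. Nominal 2.6 kg, inertia 0.031 kg m2 (25 % less to 40 % more), viscous friction 0.0005 N m s/rad, dry 0.0004 N m: let go at 1.2 rad/s it slows to 0.4 in 20 to 45 s. Under 1 N at the knob is enough to spin it.
- plate (a point): centre of the top face of the round copper plate, 50 mm in diameter, set in a white insulating puck on the disc: 95 mm from the table's axis, 66 mm above the bench. It goes round with the disc; its z axis is up.
- knob (a point): centre of the top of the upright red knob of the disc, a round post 18 mm in diameter at 130 mm from the axis, a quarter turn anticlockwise of the plate; it stands 46 mm above the disc, its top 103 mm above the bench. Free space all round it above 66 mm over the bench.
- meter: loose white hand-held field meter, blue strip on top, 0.16 kg, 120 mm long, standing nose down in the dock. Body 28 mm thick (own x), 62 mm wide (own y) from 24 to 120 mm above the origin; below it the nose, 27 mm diameter, black with brass end. Origin: middle of the nose's end face, the lowest point; own z up. Grip the 28 mm thickness from above, in the upper 45 mm.
- dock: fixed grey open-topped box in which the meter stands: 48 mm (own x) by 84 mm (own y) outside, 45 mm high, walls and floor 6 mm, so 4 mm free at the meter's broad faces, 5 mm at its edges. Origin on the bench at its centre; the meter's axes lie along its axes, the nose 6 mm above the bench. It stands left or right of the turning table.
- solvent: bystander: white bottle with a blue cap, 60 mm in diameter, 130 mm tall, loose on the bench on the side away from the dock. Origin at the centre of its underside.
- traystack: bystander: loose stack of blue chip trays, 100 mm square and 37 mm high. Origin at the centre of its underside.
- swabjar: bystander: loose clear jar with a black lid, 64 mm in diameter, 75 mm tall. Origin at the centre of its underside.
There are look-alikes about, which are no part of the job. Leave any purple look-alike of the meter alone.

How it is judged:
By the outcome, as a careful person would: the job done as asked, in the order asked, and still so for the second after the job is handed in, while the arm keeps its last pose, push and grip.
It also fails if it takes over 64 s, if anything falls off the work surface, if the arm or the gripper's body presses on something with over 40 N, if the wrist force passes 120 N, or if a joint passes its speed limit or range.

## Working session

There is one attempt and no reset: what is moved stays moved. The work goes in short steps, Python scripts to look and compute and a shell command to move; the robot and the scene stay as the last step left them, time stands still between calls to the robot, and variables do not carry over. Pictures are saved under pics/ and viewed, at most 10 in all, crops included, and the job is handed in when it is done.

```bash
ls; mkdir -p pics; cat > h.py <<'E'
import numpy as np, cv2
from cell import manip, optics
def grab(n):
    f=optics.grab_frame(n); return f
def save(f,p,crop=None,s=1):
    im=f["img"][:,:,::-1]
    if crop: a,b,c,d=crop; im=im[b:d,a:c]
    if s!=1: im=cv2.resize(im,None,fx=s,fy=s,interpolation=cv2.INTER_CUBIC)
    cv2.imwrite(p,im)
def ray(f,u,v):
    K=np.array(f["K"]);T=np.array(f["T"]);k=f["k1"]
    d=np.array([(u-K[0,2])/K[0,0],(v-K[1,2])/K[1,1]]);x=d.copy()
    for _ in range(30): x=d/(1+k*(x@x))
    return T[:3,3],T[:3,:3]@np.array([x[0],x[1],1.])
def onz(f,u,v,z):
    o,d=ray(f,u,v); return o+d*(z-o[2])/d[2]
def proj(f,p):
    K=np.array(f["K"]);T=np.array(f["T"]);c=T[:3,:3].T@(np.array(p)-T[:3,3]);x=c[:2]/c[2];x=x*(1+f["k1"]*(x@x))
    return K[0,0]*x[0]+K[0,2],K[1,1]*x[1]+K[1,2]
E
python3 - <<'E'
from h import *
ims=[]
for n in("scene","side"):
    f=grab(n); print(n,np.round(f["T"],3).tolist(),f["K"][0][0],f["k1"]); save(f,f"pics/{n}0.png")
o=manip.get_obs(); print(o["time"],o["tcp_pos"],o["tool_rot"],o["opening"])
E
```

```text
pics
scene [[0.207, 0.762, -0.613, 1.293], [0.978, -0.171, 0.118, -0.149], [-0.014, -0.624, -0.781, 1.088], [0.0, 0.0, 0.0, 1.0]] 432.4908615010557 -0.01797638005664963
side [[0.973, -0.158, 0.167, 0.288], [-0.23, -0.683, 0.694, -0.798], [0.005, -0.713, -0.701, 0.897], [0.0, 0.0, 0.0, 1.0]] 444.4528193794511 -0.0878678428196283
0.1 [5.74554349e-01 4.81425318e-05 2.26718362e-01] [-1.79910938e+02 -1.10230145e-02  8.99994752e+01] 0.09397742893539296
```

View pics/scene0.png

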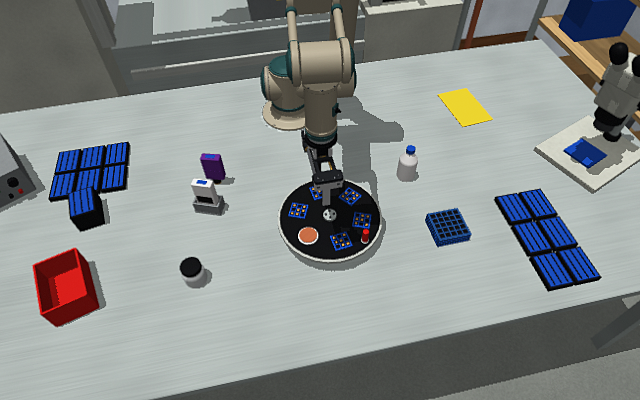

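View pics/side0.png

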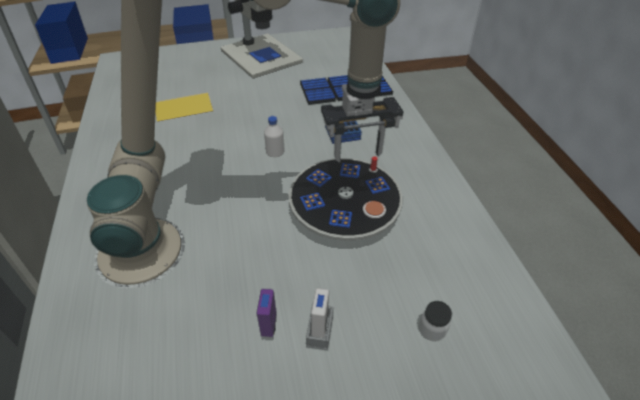

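The meter candidates in scene/side pixels are:
- the white body with a blue strip in the grey dock, at (204,190)/(320,310)
- the purple look-alike, at (212,165)/(267,310)
- the white bottle, at (408,162)/(274,138)

By the description I choose the first. The knob is the red post at (365,236)/(374,160), not the red box at (66,285). The plate is the copper disc at (308,236)/(374,210).

```bash
cat > m.py <<'E'
from h import *
def blobs(f,lo,hi,box=None,amin=15):
    h=cv2.cvtColor(f["img"],cv2.COLOR_RGB2HSV); m=cv2.inRange(h,np.array(lo),np.array(hi))
    if box:
        b=np.zeros_like(m); b[box[1]:box[3],box[0]:box[2]]=255; m&=b
    n,l,s,c=cv2.connectedComponentsWithStats(m)
    return sorted([(int(s[i,4]),*np.round(c[i],1).tolist(),s[i,:4].tolist()) for i in range(1,n) if s[i,4]>=amin],reverse=True),l
E
python3 - <<'E'
from m import *
S=grab("scene");D=grab("side")
def tri(a,b):
    o1,d1=ray(S,*a);o2,d2=ray(D,*b)
    A=np.c_[d1,-d2];t=np.linalg.lstsq(A,o2-o1,rcond=None)[0];p=o1+d1*t[0];q=o2+d2*t[1];return np.round((p+q)/2,4),np.linalg.norm(p-q)
for nm,lo,hi,bs,bd in [("plate",(3,60,90),(18,255,255),(270,170,390,270),(280,140,410,250)),("knob",(0,170,60),(3,255,255),(340,170,390,270),(350,140,410,250)),("strip",(100,120,60),(125,255,255),(190,174,222,190),(312,285,335,310)),("purp",(130,120,30),(150,255,255),(195,145,230,190),(250,280,285,340))]:
    a=blobs(S,lo,hi,bs)[0][:2];b=blobs(D,lo,hi,bd)[0][:2];print(nm,a,b)
    if a and b: print(tri(a[0][1:3],b[0][1:3]))
print("boss",tri((329.5,214.5),(346,193)))
for f,bx in((S,(265,170,395,275)),(D,(280,150,410,245))):
    pass
for f,c,n in((S,(180,140,240,225),"a"),(D,(245,275,345,355),"b")): save(f,f"pics/c{n}.png",c,6 if n=="a" else 4)
a=cv2.imread("pics/ca.png");b=cv2.imread("pics/cb.png");h=min(a.shape[0],b.shape[0]);cv2.imwrite("pics/c.png",np.hstack([a[:h],b[:h]]))
print(a.shape,b.shape)
E
```

```text
plate [(216, 307.6, 234.3, [299, 227, 18, 16])] [(209, 374.1, 207.5, [365, 201, 19, 14])]
(array([ 0.6132, -0.051 ,  0.0685]), np.float64(0.002402505761118175))
knob [(75, 365.0, 234.8, [362, 229, 7, 13])] []
strip [(30, 201.4, 181.6, [197, 180, 10, 4])] [(46, 319.8, 300.6, [317, 296, 6, 10])]
(array([ 0.4026, -0.3274,  0.1283]), np.float64(0.00138361760874217))
purp [(460, 213.0, 166.9, [200, 154, 25, 26])] [(32, 263.1, 310.2, [259, 308, 10, 6])]
(array([ 0.2918, -0.2951,  0.0737]), np.float64(0.01181460475520645))
boss (array([0.5573, 0.0242, 0.0641]), np.float64(0.0014419528058666649))
(510, 360, 3) (320, 400, 3)
```

View pics/c.png

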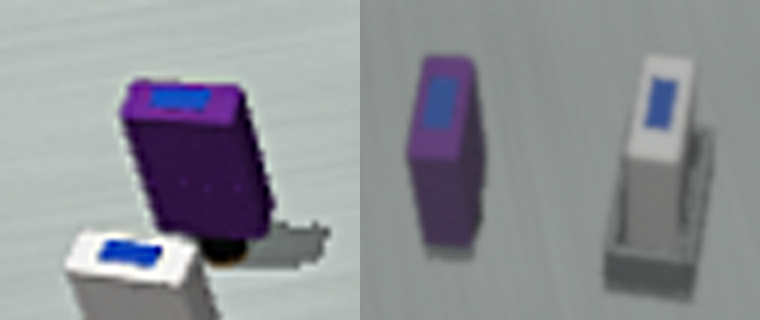

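The crop confirms the choice: the white body with a blue strip stands in the grey open box, and the purple one stands free with no dock. Next I'm measuring the meter's yaw from its top-face corners, then the axis and the knob.

```bash
python3 - <<'E'
from m import *
from scipy.optimize import least_squares
S=grab("scene");D=grab("side")
for f,cs in((D,[(316.25,289.25),(328.75,289.25),(326.25,315),(311.75,315)]),(S,[(194.7,178),(212.5,179.7),(210.8,187.2),(191.3,185.3)])):
    P=np.array([onz(f,*c,.126)[:2] for c in cs]); r=cv2.minAreaRect((P*1000).astype(np.float32)); print(P.mean(0).round(4),r)
print([onz(f,*c,.126).round(4)[:2] for f,c in((S,(201.4,181.6)),(D,(319.8,300.6)))])
# disc black top circle
for f,bx in((S,(265,170,395,275)),(D,(280,150,410,245))):
    m=cv2.inRange(cv2.cvtColor(f["img"],cv2.COLOR_RGB2HSV),(0,0,0),(180,255,70)); b=np.zeros_like(m); b[bx[1]:bx[3],bx[0]:bx[2]]=255
    c=max(cv2.findContours(m&b,cv2.RETR_EXTERNAL,cv2.CHAIN_APPROX_NONE)[0],key=cv2.contourArea)[:,0]
    P=np.array([onz(f,*p,.057)[:2] for p in c.astype(float)])
    q=least_squares(lambda q:np.hypot(P[:,0]-q[0],P[:,1]-q[1])-q[2],[.557,.024,.155],loss="soft_l1",f_scale=.002).x; print("disc",q.round(4))
for n,f,z,(lo,hi),bx in(("knobS",S,.080,((0,150,60),(6,255,255)),(340,170,390,270)),):
    print(n,blobs(f,lo,hi,bx)[0])
print("knob top",onz(S,365.5,231.5,.103).round(3),"side",onz(D,374,157,.103).round(3), "plateS",onz(S,307.6,234.3,.066).round(4),"D",onz(D,374.1,207.5,.066).round(4))
print("bottle",onz(S,406,178,0).round(3),"jar",onz(S,192,270,.075).round(3),"dark stack",onz(S,448,228,.037).round(3))
E
```

```text
[ 0.4039 -0.3285] ((403.2098693847656, -328.3599853515625), (62.8357048034668, 28.231779098510742), 71.29454040527344)
[ 0.4053 -0.3258] ((405.52618408203125, -325.2001647949219), (59.375083923339844, 28.848012924194336), 70.271484375)
[array([ 0.4011, -0.3283]), array([ 0.4026, -0.3253])]
disc [0.5537 0.0252 0.1465]
disc [0.5564 0.0281 0.1435]
knobS [(77, 364.9, 234.8, [362, 229, 7, 13])]
knob top [0.663 0.102 0.103] side [0.661 0.108 0.103] plateS [ 0.6126 -0.0517  0.066 ] D [ 0.6138 -0.0474  0.066 ]
bottle [0.419 0.318 0.   ] jar [ 0.664 -0.375  0.075] dark stack [0.661 0.358 0.037]
```

Geometry checks out: axis about (0.556, 0.026), plate radius 95 mm at −53°, and knob at +37°. The meter is at (0.4035, −0.3265) with its thin axis at −19°. I'll push the knob clockwise with shut fingers.

```bash
python3 -m handwheel '[{"fingers":1,"translation":[13,25,-8],"turn":[0,0,-8]},{"fingers":1,"translation":[13,25,-8],"turn":[0,0,-8]},{"fingers":1,"translation":[13,25,-8],"turn":[0,0,-8]},{"fingers":1,"translation":[13,25,-8],"turn":[0,0,-8]},{"fingers":1,"translation":[11,27,-8],"turn":[0,0,-8]}]' 10
python3 -m handwheel '[{"fingers":1,"translation":[0,0,-5],"turn":[0,0,0]},{"fingers":1,"translation":[0,0,-5],"turn":[0,0,0]},{"fingers":1,"translation":[0,0,0],"turn":[0,0,0]},{"fingers":1,"translation":[0,0,0],"turn":[0,0,0]}]'
python3 - <<'E'
from h import *
save(grab("wrist"),"pics/w1.png"); f=grab("scene"); save(f,"pics/s1.png",(260,150,420,280),4)
E
```

```text
time: 0.8
tcp_pos: [0.6386, 0.1278, 0.187]
tool_rot: [180.0, 0.0, 49.7]
contact_force: [-0.6, -0.8, -0.0]
opening: 0.0573
grasp_force: 0.0
time: 1.2
tcp_pos: [0.6377, 0.1259, 0.1777]
tool_rot: [180.0, 0.0, 50.0]
contact_force: [0.5, -0.3, -0.4]
opening: 0.0253
grasp_force: 0.0
```

View pics/w1.png

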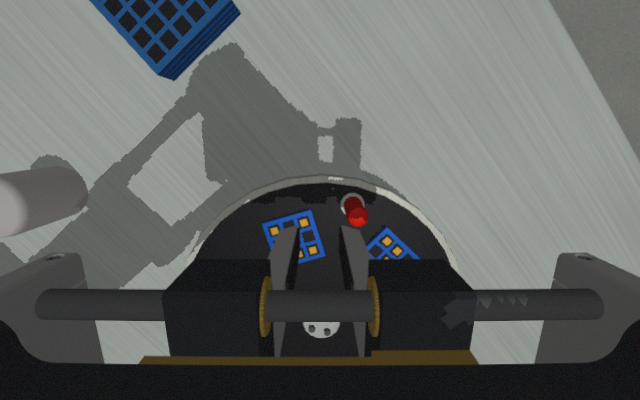

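The wrist view shows the red knob at (355,212), just right of the closing fingers. The right side is the clockwise side, and the trays and boss are below. I'm lowering to a tip height of 0.075.

```bash
python3 -m handwheel '[{"fingers":1,"translation":[0,0,-8],"turn":[0,0,0]},{"fingers":1,"translation":[0,0,-18],"turn":[0,0,0]},{"fingers":1,"translation":[0,0,-18],"turn":[0,0,0]},{"fingers":1,"translation":[0,0,-18],"turn":[0,0,0]},{"fingers":1,"translation":[0,0,-18],"turn":[0,0,0]}]'
python3 - <<'E'
from m import *
W=grab("wrist");S=grab("scene")
o=manip.get_obs();print(o["time"],o["tcp_pos"],o["tool_rot"],o["opening"])
for f in(W,S):
    b,l=blobs(f,(0,150,50),(6,255,255),None if f is W else (340,170,400,270)); print(b[:2])
save(W,"pics/w2.png",(200,120,520,300),2)
# predicted rows: knob angle start, tool starts 14 deg behind
A=np.array([.556,.026]);R=130
E
```

```text
time: 1.8
tcp_pos: [0.6378, 0.1266, 0.0966]
tool_rot: [180.0, -0.0, 50.0]
contact_force: [-0.1, 0.1, -0.0]
opening: 0.0003
grasp_force: 0.0
1.9 [0.63584729 0.12643153 0.09463222] [-179.77462323    0.24023379   49.98664232] 0.0005592060372938504
[(877, 370.6, 243.3, [354, 224, 38, 36])]
[(56, 364.6, 236.6, [362, 232, 7, 10])]
```

View pics/w2.png

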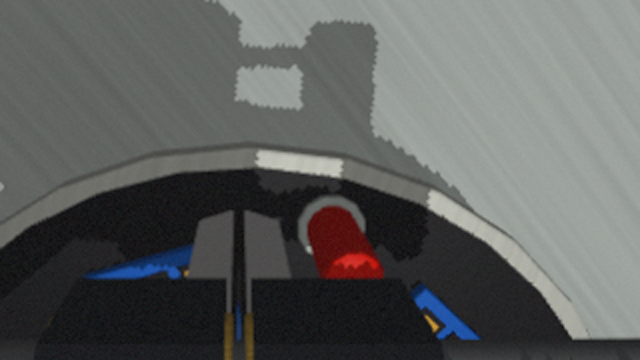

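Fingers are shut beside the knob, with a gap of about 5–8 mm. Now I'm working out the arc rows.

```bash
python3 - <<'E'
import numpy as np
st=[1,1.5,2,2.5,3,3.5,4,4.5,5,5.5,6,6.3,6.6,6.9,7,7,3,0]
a=50.8;A=[a]
for s in st:A.append(A[-1]-s)
A=np.radians(A);P=np.c_[556+130*np.cos(A),26+130*np.sin(A)]
P[0]=[637.8,126.6]; d=np.diff(P,axis=0)
c=np.zeros(2);out=[]
for i in range(len(d)): r=np.round(P[i+1]-P[0]-c,0);c+=r;out.append((r.tolist(),st[i]))
for o in out:print(o)
E
```

```text
([2.0, -1.0], 1)
([3.0, -3.0], 1.5)
([3.0, -3.0], 2)
([4.0, -4.0], 2.5)
([5.0, -5.0], 3)
([5.0, -6.0], 3.5)
([5.0, -7.0], 4)
([5.0, -9.0], 4.5)
([5.0, -10.0], 5)
([5.0, -12.0], 5.5)
([3.0, -13.0], 6)
([2.0, -14.0], 6.3)
([1.0, -15.0], 6.6)
([-1.0, -16.0], 6.9)
([-3.0, -15.0], 7)
([-5.0, -15.0], 7)
([-3.0, -7.0], 3)
([0.0, 0.0], 0)
```

```bash
python3 -m handwheel '[{"fingers":1,"translation":[2,-1,0],"turn":[0,0,-1]},{"fingers":1,"translation":[3,-3,0],"turn":[0,0,-1.5]},{"fingers":1,"translation":[3,-3,0],"turn":[0,0,-2]},{"fingers":1,"translation":[4,-4,0],"turn":[0,0,-2.5]},{"fingers":1,"translation":[5,-5,0],"turn":[0,0,-3]}]'
python3 -m handwheel '[{"fingers":1,"translation":[5,-6,0],"turn":[0,0,-3.5]},{"fingers":1,"translation":[5,-7,0],"turn":[0,0,-4]},{"fingers":1,"translation":[5,-9,0],"turn":[0,0,-4.5]},{"fingers":1,"translation":[5,-10,0],"turn":[0,0,-5]},{"fingers":1,"translation":[5,-12,0],"turn":[0,0,-5.5]}]'
python3 -m handwheel '[{"fingers":1,"translation":[3,-13,0],"turn":[0,0,-6]},{"fingers":1,"translation":[2,-14,0],"turn":[0,0,-6.3]},{"fingers":1,"translation":[1,-15,0],"turn":[0,0,-6.6]},{"fingers":1,"translation":[-1,-16,0],"turn":[0,0,-6.9]},{"fingers":1,"translation":[-3,-15,0],"turn":[0,0,-7]}]'
python3 -m handwheel '[{"fingers":1,"translation":[-5,-15,0],"turn":[0,0,-7]},{"fingers":1,"translation":[-3,-7,0],"turn":[0,0,-3]},{"fingers":1,"translation":[0,0,15],"turn":[0,0,0]},{"fingers":1,"translation":[0,0,40],"turn":[0,0,0]},{"fingers":1,"translation":[0,0,40],"turn":[0,0,0]}]'
cat > track.py <<'E'
from m import *
A0=np.array([.556,.026])
def plate(f,n):
    b,l=blobs(f,(3,60,90),(18,255,255),(265,165,400,280) if n=="scene" else (275,140,415,255),40)
    return onz(f,*b[0][1:3],.066)[:2] if b else None
if __name__=="__main__":
    for n in("scene","side"):
        t=manip.get_obs()["time"];f=grab(n);p=plate(f,n)
        print(n,t,None if p is None else (p.round(4),np.linalg.norm(p-A0).round(4),np.degrees(np.arctan2(*(p-A0)[::-1])).round(1)))
    o=manip.get_obs();print(o["time"],o["tcp_pos"].round(4) if hasattr(o["tcp_pos"],"round") else o["tcp_pos"],o["tool_rot"],o["opening"])
E
python3 track.py
```

```text
time: 2.4
tcp_pos: [0.6558, 0.1108, 0.0985]
tool_rot: [179.9, -0.1, 39.8]
contact_force: [-0.0, -0.0, -0.7]
opening: 0.0007
grasp_force: 0.0
time: 2.9
tcp_pos: [0.6809, 0.0667, 0.0984]
tool_rot: [180.0, -0.1, 17.2]
contact_force: [-0.3, 0.1, 0.6]
opening: 0.0008
grasp_force: 0.0
time: 3.4
tcp_pos: [0.683, -0.0072, 0.0984]
tool_rot: [-180.0, -0.1, -15.7]
contact_force: [0.0, 0.3, 0.2]
opening: 0.0005
grasp_force: 0.0
time: 3.9
tcp_pos: [0.6738, -0.0285, 0.1935]
tool_rot: [180.0, 0.1, -25.4]
contact_force: [1.5, 0.4, -0.7]
opening: 0.0006
grasp_force: 0.0
scene 3.9 None
side 3.95 (array([ 0.471, -0.011]), np.float64(0.0927), np.float64(-156.5))
4.0 [ 0.6781 -0.029   0.2002] [-179.76911314   -0.77604646  -25.40038232] 0.0005093051424959596
```

The disc is spinning clockwise, with the plate now at −156°. Moving to the meter: (−273, −298) mm and +96.4° yaw, opening to about 60 mm on the way.

```bash
python3 -m handwheel '[{"fingers":0.36,"translation":[-23,-25,4],"turn":[0,0,8]},{"fingers":0.36,"translation":[-23,-25,0],"turn":[0,0,8]},{"fingers":0.36,"translation":[-23,-25,0],"turn":[0,0,8]},{"fingers":0.36,"translation":[-23,-25,0],"turn":[0,0,8]},{"fingers":0.36,"translation":[-23,-25,0],"turn":[0,0,8]}]'
python3 -m handwheel '[{"fingers":0.36,"translation":[-23,-25,0],"turn":[0,0,8]},{"fingers":0.36,"translation":[-23,-25,0],"turn":[0,0,8]},{"fingers":0.36,"translation":[-23,-25,0],"turn":[0,0,8]},{"fingers":0.36,"translation":[-23,-25,0],"turn":[0,0,8]},{"fingers":0.36,"translation":[-23,-25,0],"turn":[0,0,8]}]'
python3 -m handwheel '[{"fingers":0.36,"translation":[-23,-25,0],"turn":[0,0,8]},{"fingers":0.36,"translation":[-20,-23,0],"turn":[0,0,8]},{"fingers":0.36,"translation":[0,0,0],"turn":[0,0,0]},{"fingers":0.36,"translation":[0,0,0],"turn":[0,0,0]}]'
python3 track.py
python3 - <<'E'
from m import *
W=grab("wrist");save(W,"pics/w3.png")
o=manip.get_obs();print(np.round(np.array(W["T"])[:3,3]-o["tcp_pos"],3))
print([ (b,onz(W,b[1],b[2],.126).round(4)) for b in blobs(W,(100,120,60),(125,255,255),None,60)[0][:3]])
E
```

```text
time: 4.5
tcp_pos: [0.5581, -0.1541, 0.1966]
tool_rot: [180.0, -0.0, 15.0]
contact_force: [0.4, -0.4, 0.2]
opening: 0.0373
grasp_force: 0.0
time: 5.0
tcp_pos: [0.443, -0.2791, 0.1967]
tool_rot: [179.9, 0.0, 55.0]
contact_force: [0.7, -0.4, 0.0]
opening: 0.0602
grasp_force: 0.0
time: 5.4
tcp_pos: [0.4009, -0.3263, 0.1966]
tool_rot: [180.0, -0.0, 70.5]
contact_force: [0.5, 0.1, -0.7]
opening: 0.0602
grasp_force: 0.0
scene 5.4 (array([0.5353, 0.1174]), np.float64(0.0937), np.float64(102.7))
side 5.45 None
5.5 [ 0.4015 -0.3254  0.1965] [ 1.79972562e+02 -3.21338793e-02  7.06296552e+01] 0.060260110571090576
[0.022 0.064 0.157]
[((588, 188.6, 225.1, [178, 208, 22, 35]), array([ 0.2976, -0.2971,  0.126 ])), ((571, 321.2, 217.9, [313, 201, 18, 35]), array([ 0.4022, -0.3274,  0.126 ]))]
```

View pics/w3.png

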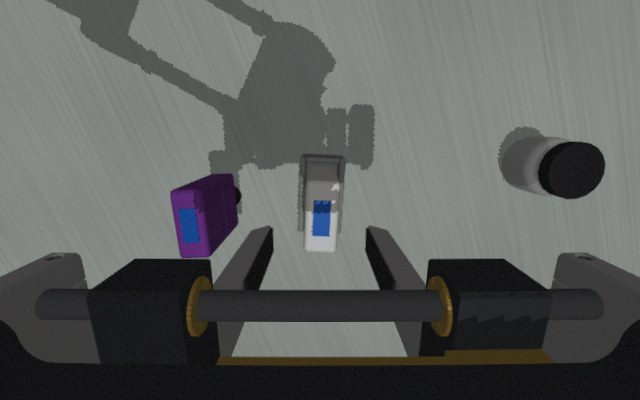

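The white meter's blue strip is at (321,218), centred between the fingers and aligned with them. The purple one at (190,225) is well outside. The disc rate is about 1.21 rad/s. Descending to grip.

```bash
python3 -m handwheel '[{"fingers":0.36,"translation":[1,-2,-18],"turn":[0,0,0]},{"fingers":0.36,"translation":[0,0,-20],"turn":[0,0,0]},{"fingers":0.36,"translation":[0,0,-20],"turn":[0,0,0]},{"fingers":0.36,"translation":[0,0,-20],"turn":[0,0,0]},{"fingers":0.36,"translation":[0,0,-12],"turn":[0,0,0]}]'
python3 -m handwheel '[{"fingers":0.5,"translation":[0,0,0],"turn":[0,0,0]},{"fingers":0.6,"translation":[0,0,0],"turn":[0,0,0]},{"fingers":1,"translation":[0,0,0],"turn":[0,0,0]},{"fingers":1,"translation":[0,0,0],"turn":[0,0,0]},{"fingers":1,"translation":[0,0,0],"turn":[0,0,0]}]' 25
python3 -m handwheel '[{"fingers":1,"translation":[0,0,0],"turn":[0,0,0]},{"fingers":1,"translation":[0,0,10],"turn":[0,0,0]},{"fingers":1,"translation":[0,0,15],"turn":[0,0,0]},{"fingers":1,"translation":[0,0,20],"turn":[0,0,0]},{"fingers":1,"translation":[0,0,25],"turn":[0,0,0]}]'
```

```text
time: 6.05
tcp_pos: [0.4023, -0.3265, 0.1051]
tool_rot: [-179.9, -0.1, 70.8]
contact_force: [0.3, 0.0, 0.4]
opening: 0.0604
grasp_force: 0.0
time: 6.55
tcp_pos: [0.4025, -0.3284, 0.1074]
tool_rot: [179.9, 0.0, 70.7]
contact_force: [-0.3, 1.2, 1.9]
opening: 0.0284
grasp_force: 24.5
time: 7.05
tcp_pos: [0.4013, -0.3273, 0.1767]
tool_rot: [-179.9, -0.1, 70.7]
contact_force: [0.4, -0.4, -1.6]
opening: 0.0281
grasp_force: 24.5
```

```bash
python3 -m handwheel '[{"fingers":1,"translation":[0,0,25],"turn":[0,0,0]},{"fingers":1,"translation":[0,0,25],"turn":[0,0,0]},{"fingers":1,"translation":[0,0,10],"turn":[0,0,0]},{"fingers":1,"translation":[0,0,0],"turn":[0,0,0]}]'
python3 track.py; python3 - <<'E'
from h import *
o=manip.get_obs();p=o["tcp_pos"];ims=[]
for n in("scene","side"):
    f=grab(n);q=proj(f,p+np.array([0,0,-.1005]));top=proj(f,p+np.array([0,0,.0195]));print(n,np.round(q,1),np.round(top,1))
    u,v=int(q[0]),int(q[1]);x0,y0=u-45,v-70;print(x0,y0);save(f,"pics/t.png",(x0,y0,x0+90,y0+90),4);ims.append(cv2.imread("pics/t.png"))
cv2.imwrite("pics/n.png",np.hstack(ims))
E
```

```text
time: 7.45
tcp_pos: [0.4025, -0.3285, 0.2379]
tool_rot: [179.8, 0.1, 70.7]
contact_force: [-0.3, -0.6, -1.9]
opening: 0.0282
grasp_force: 24.5
scene 7.45 (array([ 0.632 , -0.0326]), np.float64(0.096), np.float64(-37.6))
side 7.5 (array([ 0.6303, -0.0324]), np.float64(0.0946), np.float64(-38.2))
7.55 [ 0.4015 -0.3275  0.2356] [-1.79912514e+02 -4.47154720e-02  7.06947218e+01] 0.02800471744948908
scene [201.  179.6] [191.  150.7]
155 109
side [319.5 299.2] [319.8 262.6]
274 229
```

View pics/n.png

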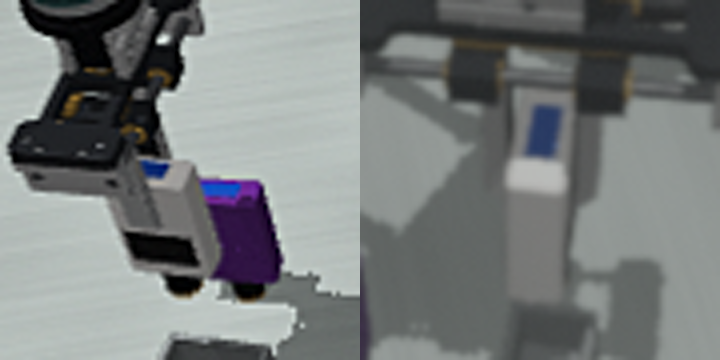

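The meter hangs plumb in the grip. The brass nose tip is at scene (201,182), within about 2 px of the prediction straight below the TCP. Next I'll log the coasting plate to fit axis, rate and deceleration.

```bash
cat > log.py <<'E'
from track import *
import json,sys
for n in ("scene","side"):
    t=manip.get_obs()["time"];f=grab(n)
    for nm,lo,hi,z in(("plate",(3,60,90),(18,255,255),.066),):
        b,_=blobs(f,lo,hi,(265,165,400,280) if n=="scene" else (275,140,415,255),150)
        if b: open("log.txt","a").write(json.dumps([t,n,*onz(f,*b[0][1:3],z)[:2].tolist(),b[0][0]])+"\n")
E
cat > fit.py <<'E'
import json,numpy as np
from scipy.optimize import least_squares
L=[json.loads(l) for l in open("log.txt")];L+=[[3.95,"side",.471,-.011,200],[5.4,"scene",.5353,.1174,200],[7.45,"scene",.632,-.0326,200],[7.5,"side",.6303,-.0324,200]]
t=np.array([l[0] for l in L]);P=np.array([l[2:4] for l in L])
# q: cx,cy,phase at T0,w,deceleration ; model w'=-(a+b w), b/a ratio as given (0.0005/0.0004)
def ang(q,t):
    k=1.25*q[4]; w=q[3]; s=np.asarray(t)-10.
    return q[2]-((w+.8)*(1-np.exp(-k*s))/k-.8*s)
def rate(q,t): k=1.25*q[4];return (q[3]+.8)*np.exp(-k*(np.asarray(t)-10))-.8
def pos(q,t): a=ang(q,t);return np.c_[q[0]+.095*np.cos(a),q[1]+.095*np.sin(a)]
def fit():
    best=None
    for ph in np.arange(0,6.28,.5):
        r=least_squares(lambda q:(pos(q,t)-P).ravel()*1000,[.556,.026,ph,1.13,.013],x_scale=[.01,.01,.3,.05,.005],loss="soft_l1",f_scale=3)
        if best is None or r.cost<best.cost:best=r
    return best.x
if __name__=="__main__":
    q=fit();print(q.round(4));e=(pos(q,t)-P)*1000
    for i in np.argsort(t)[-14:]:print(t[i].round(2),L[i][1],e[i].round(1),L[i][4])
    print("rate",rate(q,[10,15,20,25,30,35]).round(3))
E
H='[{"fingers":1,"translation":[0,0,0],"turn":[0,0,0]},{"fingers":1,"translation":[0,0,0],"turn":[0,0,0]},{"fingers":1,"translation":[0,0,0],"turn":[0,0,0]},{"fingers":1,"translation":[0,0,0],"turn":[0,0,0]}]'; unset H
python3 log.py
python3 -m handwheel '[{"fingers":1,"translation":[0,0,0],"turn":[0,0,0]},{"fingers":1,"translation":[0,0,0],"turn":[0,0,0]},{"fingers":1,"translation":[0,0,0],"turn":[0,0,0]},{"fingers":1,"translation":[0,0,0],"turn":[0,0,0]},{"fingers":1,"translation":[0,0,0],"turn":[0,0,0]}]' >/dev/null; python3 log.py
python3 -m handwheel '[{"fingers":1,"translation":[0,0,0],"turn":[0,0,0]},{"fingers":1,"translation":[0,0,0],"turn":[0,0,0]},{"fingers":1,"translation":[0,0,0],"turn":[0,0,0]},{"fingers":1,"translation":[0,0,0],"turn":[0,0,0]},{"fingers":1,"translation":[0,0,0],"turn":[0,0,0]}]' >/dev/null; python3 log.py
python3 -m handwheel '[{"fingers":1,"translation":[0,0,0],"turn":[0,0,0]},{"fingers":1,"translation":[0,0,0],"turn":[0,0,0]},{"fingers":1,"translation":[0,0,0],"turn":[0,0,0]},{"fingers":1,"translation":[0,0,0],"turn":[0,0,0]},{"fingers":1,"translation":[0,0,0],"turn":[0,0,0]}]' >/dev/null; python3 log.py
python3 -m handwheel '[{"fingers":1,"translation":[0,0,0],"turn":[0,0,0]},{"fingers":1,"translation":[0,0,0],"turn":[0,0,0]},{"fingers":1,"translation":[0,0,0],"turn":[0,0,0]},{"fingers":1,"translation":[0,0,0],"turn":[0,0,0]},{"fingers":1,"translation":[0,0,0],"turn":[0,0,0]}]' >/dev/null; python3 log.py
python3 -m handwheel '[{"fingers":1,"translation":[0,0,0],"turn":[0,0,0]},{"fingers":1,"translation":[0,0,0],"turn":[0,0,0]},{"fingers":1,"translation":[0,0,0],"turn":[0,0,0]},{"fingers":1,"translation":[0,0,0],"turn":[0,0,0]},{"fingers":1,"translation":[0,0,0],"turn":[0,0,0]}]' >/dev/null; python3 log.py
python3 -m handwheel '[{"fingers":1,"translation":[0,0,0],"turn":[0,0,0]},{"fingers":1,"translation":[0,0,0],"turn":[0,0,0]},{"fingers":1,"translation":[0,0,0],"turn":[0,0,0]},{"fingers":1,"translation":[0,0,0],"turn":[0,0,0]},{"fingers":1,"translation":[0,0,0],"turn":[0,0,0]}]' >/dev/null; python3 log.py
python3 -m handwheel '[{"fingers":1,"translation":[0,0,0],"turn":[0,0,0]},{"fingers":1,"translation":[0,0,0],"turn":[0,0,0]},{"fingers":1,"translation":[0,0,0],"turn":[0,0,0]},{"fingers":1,"translation":[0,0,0],"turn":[0,0,0]},{"fingers":1,"translation":[0,0,0],"turn":[0,0,0]}]' >/dev/null; python3 log.py
python3 fit.py
```

```text
[0.5561 0.0254 2.778  1.0958 0.0096]
3.95 side [-1.9 -1.6] 200
5.4 scene [0.9 0.9] 200
7.45 scene [0.6 1.6] 200
7.5 side [-1.1 -2.9] 200
7.65 scene [0.6 1.6] 210
7.7 side [-0.2 -2.6] 216
8.25 scene [1.  0.6] 199
8.85 scene [0.8 0.2] 183
9.45 scene [0.9 0.1] 175
10.05 scene [-0.2  0.1] 177
10.65 scene [-0.5  1.1] 182
11.25 scene [-0.1  1.1] 197
11.85 scene [0.  0.8] 207
11.9 side [-0.9 -2.9] 168
rate [1.096 0.985 0.88  0.782 0.69  0.602]
```

The model fits to 1–3 mm: axis (0.556, 0.0255), rate 1.10 rad/s at t=10, falling to about 0.78 at t=25. I'll keep logging, then stage above the plate's circle.

```bash
for i in 1; do
python3 -m handwheel '[{"fingers":1,"translation":[0,0,0],"turn":[0,0,0]},{"fingers":1,"translation":[0,0,0],"turn":[0,0,0]},{"fingers":1,"translation":[0,0,0],"turn":[0,0,0]},{"fingers":1,"translation":[0,0,0],"turn":[0,0,0]},{"fingers":1,"translation":[0,0,0],"turn":[0,0,0]}]' >/dev/null
python3 -m handwheel '[{"fingers":1,"translation":[0,0,0],"turn":[0,0,0]},{"fingers":1,"translation":[0,0,0],"turn":[0,0,0]},{"fingers":1,"translation":[0,0,0],"turn":[0,0,0]},{"fingers":1,"translation":[0,0,0],"turn":[0,0,0]},{"fingers":1,"translation":[0,0,0],"turn":[0,0,0]}]' >/dev/null; python3 log.py
python3 -m handwheel '[{"fingers":1,"translation":[0,0,0],"turn":[0,0,0]},{"fingers":1,"translation":[0,0,0],"turn":[0,0,0]},{"fingers":1,"translation":[0,0,0],"turn":[0,0,0]},{"fingers":1,"translation":[0,0,0],"turn":[0,0,0]},{"fingers":1,"translation":[0,0,0],"turn":[0,0,0]}]' >/dev/null
python3 -m handwheel '[{"fingers":1,"translation":[0,0,0],"turn":[0,0,0]},{"fingers":1,"translation":[0,0,0],"turn":[0,0,0]},{"fingers":1,"translation":[0,0,0],"turn":[0,0,0]},{"fingers":1,"translation":[0,0,0],"turn":[0,0,0]},{"fingers":1,"translation":[0,0,0],"turn":[0,0,0]}]' >/dev/null; python3 log.py
python3 -m handwheel '[{"fingers":1,"translation":[0,0,0],"turn":[0,0,0]},{"fingers":1,"translation":[0,0,0],"turn":[0,0,0]},{"fingers":1,"translation":[0,0,0],"turn":[0,0,0]},{"fingers":1,"translation":[0,0,0],"turn":[0,0,0]},{"fingers":1,"translation":[0,0,0],"turn":[0,0,0]}]' >/dev/null
python3 -m handwheel '[{"fingers":1,"translation":[0,0,0],"turn":[0,0,0]},{"fingers":1,"translation":[0,0,0],"turn":[0,0,0]},{"fingers":1,"translation":[0,0,0],"turn":[0,0,0]},{"fingers":1,"translation":[0,0,0],"turn":[0,0,0]},{"fingers":1,"translation":[0,0,0],"turn":[0,0,0]}]' >/dev/null; python3 log.py
python3 -m handwheel '[{"fingers":1,"translation":[0,0,0],"turn":[0,0,0]},{"fingers":1,"translation":[0,0,0],"turn":[0,0,0]},{"fingers":1,"translation":[0,0,0],"turn":[0,0,0]},{"fingers":1,"translation":[0,0,0],"turn":[0,0,0]},{"fingers":1,"translation":[0,0,0],"turn":[0,0,0]}]' >/dev/null
python3 -m handwheel '[{"fingers":1,"translation":[0,0,0],"turn":[0,0,0]},{"fingers":1,"translation":[0,0,0],"turn":[0,0,0]},{"fingers":1,"translation":[0,0,0],"turn":[0,0,0]},{"fingers":1,"translation":[0,0,0],"turn":[0,0,0]},{"fingers":1,"translation":[0,0,0],"turn":[0,0,0]}]' >/dev/null; python3 log.py
python3 -m handwheel '[{"fingers":1,"translation":[0,0,0],"turn":[0,0,0]},{"fingers":1,"translation":[0,0,0],"turn":[0,0,0]},{"fingers":1,"translation":[0,0,0],"turn":[0,0,0]},{"fingers":1,"translation":[0,0,0],"turn":[0,0,0]},{"fingers":1,"translation":[0,0,0],"turn":[0,0,0]}]' >/dev/null
python3 -m handwheel '[{"fingers":1,"translation":[0,0,0],"turn":[0,0,0]},{"fingers":1,"translation":[0,0,0],"turn":[0,0,0]},{"fingers":1,"translation":[0,0,0],"turn":[0,0,0]},{"fingers":1,"translation":[0,0,0],"turn":[0,0,0]},{"fingers":1,"translation":[0,0,0],"turn":[0,0,0]}]' >/dev/null; python3 log.py
done
# stage: to (0.556,-0.069)
python3 -m handwheel '[{"fingers":1,"translation":[11,19,0],"turn":[0,0,0]},{"fingers":1,"translation":[22,37,0],"turn":[0,0,0]},{"fingers":1,"translation":[22,37,0],"turn":[0,0,0]},{"fingers":1,"translation":[22,37,0],"turn":[0,0,0]},{"fingers":1,"translation":[22,37,0],"turn":[0,0,0]}]' >/dev/null
python3 -m handwheel '[{"fingers":1,"translation":[22,37,0],"turn":[0,0,0]},{"fingers":1,"translation":[22,37,0],"turn":[0,0,0]},{"fingers":1,"translation":[11,19,0],"turn":[0,0,0]},{"fingers":1,"translation":[0,0,0],"turn":[0,0,0]}]'
python3 log.py;python3 fit.py; python3 -c "
from fit import *
import numpy as np
from cell import manip
q=fit();o=manip.get_obs();print(o['time'],o['tcp_pos'],o['tool_rot'],o['grasp_force'],np.degrees(ang(q,o['time']))%360)"
```

```text
time: 18.35
tcp_pos: [0.5574, -0.0653, 0.2363]
tool_rot: [180.0, -0.1, 70.9]
contact_force: [-1.0, -1.0, -1.8]
opening: 0.0282
grasp_force: 24.5
[0.5562 0.0252 2.7766 1.092  0.0105]
8.85 scene [0.5 0.3] 183
9.45 scene [0.8 0.2] 175
10.05 scene [-0.1  0.1] 177
10.65 scene [-0.6  0.8] 182
11.25 scene [-0.5  1. ] 197
11.85 scene [-0.5  1.2] 207
11.9 side [-1.4 -2.4] 168
12.95 scene [0.7 1.2] 222
13.0 side [-0.6 -2.6] 201
14.05 scene [1.1 0.9] 199
15.15 scene [1. 0.] 181
16.25 scene [-0.   0.7] 174
17.35 scene [0.3 0.7] 186
18.35 scene [0.5 0.4] 207
rate [1.092 0.972 0.86  0.755 0.656 0.564]
18.45 [ 0.55581594 -0.06799988  0.23626932] [-1.79969962e+02  6.02680164e-02  7.07744610e+01] 24.547198712825775 39.241978649667544
```

```bash
cat > plan.py <<'E'
import sys
from fit import *
# plan.py t0 cx cy n  : integer rows following the model from commanded pose at t0
q=fit();t0,cx,cy,n=float(sys.argv[1]),float(sys.argv[2]),float(sys.argv[3]),int(sys.argv[4])
T=t0+.1*np.arange(1,n+1);p=pos(q,T)*1000;c=np.array([cx,cy])
for i in range(n):
    d=np.round(p[i]-c);c+=d
    print("%.2f"%T[i],d.astype(int).tolist(),end="\n" if i%5==4 else "  ")
print("end cmd",c,"rate",rate(q,T[-1]).round(3))
E
python3 - <<'E'
from fit import *
q=fit()
for t in np.arange(20.25,21.4,.1):print(round(t,2),round(np.degrees(ang(q,t))%360-360,1),(pos(q,[t])[0]*1000).round(1))
E
```

```text
20.25 -50.9 [616.1 -48.5]
20.35 -55.8 [609.6 -53.3]
20.45 -60.7 [602.7 -57.6]
20.55 -65.5 [595.5 -61.2]
20.65 -70.4 [588.1 -64.3]
20.75 -75.2 [580.4 -66.6]
20.85 -80.1 [572.6 -68.3]
20.95 -84.9 [564.7 -69.4]
21.05 -89.7 [556.7 -69.8]
21.15 -94.5 [548.8 -69.5]
21.25 -99.2 [540.9 -68.5]
21.35 -104.0 [533.2 -66.9]
```

```bash

python3 -m handwheel '[{"fingers":1,"translation":[0,0,0],"turn":[0,0,0]},{"fingers":1,"translation":[0,0,0],"turn":[0,0,0]},{"fingers":1,"translation":[0,0,0],"turn":[0,0,0]},{"fingers":1,"translation":[0,0,0],"turn":[0,0,0]},{"fingers":1,"translation":[0,0,0],"turn":[0,0,0]}]' >/dev/null
python3 -m handwheel '[{"fingers":1,"translation":[0,0,0],"turn":[0,0,0]},{"fingers":1,"translation":[0,0,0],"turn":[0,0,0]},{"fingers":1,"translation":[0,0,0],"turn":[0,0,0]},{"fingers":1,"translation":[0,0,0],"turn":[0,0,0]},{"fingers":1,"translation":[0,0,0],"turn":[0,0,0]}]' >/dev/null
python3 -m handwheel '[{"fingers":1,"translation":[0,0,0],"turn":[0,0,0]},{"fingers":1,"translation":[0,0,0],"turn":[0,0,0]},{"fingers":1,"translation":[0,0,0],"turn":[0,0,0]},{"fingers":1,"translation":[0,0,0],"turn":[0,0,0]},{"fingers":1,"translation":[0,0,0],"turn":[0,0,0]}]' >/dev/null
python3 -m handwheel '[{"fingers":1,"translation":[0,0,0],"turn":[0,0,0]},{"fingers":1,"translation":[0,0,0],"turn":[0,0,0]},{"fingers":1,"translation":[0,0,0],"turn":[0,0,0]}]' >/dev/null
python3 log.py
python3 -m handwheel '[{"fingers":1,"translation":[0,0,0],"turn":[0,0,0]},{"fingers":1,"translation":[0,0,0],"turn":[0,0,0]},{"fingers":1,"translation":[0,0,0],"turn":[0,0,0]},{"fingers":1,"translation":[0,0,0],"turn":[0,0,0]},{"fingers":1,"translation":[0,0,0],"turn":[0,0,0]}]'
python3 fit.py | tail -4; python3 plan.py 21.35 533 -67 80
```

```text
time: 20.85
tcp_pos: [0.556, -0.068, 0.2365]
tool_rot: [180.0, 0.0, 70.7]
contact_force: [-0.1, -0.1, -0.8]
opening: 0.0281
grasp_force: 24.5
18.35 scene [-0.2  1.3] 207
20.25 scene [-0.5  1. ] 212
20.3 side [-0.5 -2.8] 205
rate [1.092 0.97  0.856 0.749 0.649 0.555]
21.45 [-5, 2]  21.55 [-7, 2]  21.65 [-7, 3]  21.75 [-7, 4]  21.85 [-7, 5]
21.95 [-6, 4]  22.05 [-5, 6]  22.15 [-6, 5]  22.25 [-4, 6]  22.35 [-4, 7]
22.45 [-4, 7]  22.55 [-3, 7]  22.65 [-3, 7]  22.75 [-1, 7]  22.85 [-2, 7]
22.95 [-1, 8]  23.05 [0, 7]  23.15 [1, 8]  23.25 [1, 7]  23.35 [1, 8]
23.45 [3, 7]  23.55 [2, 7]  23.65 [4, 6]  23.75 [3, 7]  23.85 [5, 6]
23.95 [4, 5]  24.05 [5, 6]  24.15 [6, 4]  24.25 [5, 5]  24.35 [7, 4]
24.45 [6, 3]  24.55 [6, 3]  24.65 [7, 3]  24.75 [7, 2]  24.85 [7, 1]
24.95 [7, 1]  25.05 [7, 0]  25.15 [7, 0]  25.25 [7, -1]  25.35 [7, -1]
25.45 [7, -2]  25.55 [7, -2]  25.65 [6, -3]  25.75 [7, -3]  25.85 [5, -3]
25.95 [6, -4]  26.05 [5, -5]  26.15 [5, -4]  26.25 [5, -6]  26.35 [4, -5]
26.45 [4, -6]  26.55 [3, -6]  26.65 [3, -6]  26.75 [3, -6]  26.85 [2, -7]
26.95 [1, -6]  27.05 [2, -7]  27.15 [0, -6]  27.25 [0, -7]  27.35 [0, -7]
27.45 [-1, -6]  27.55 [-1, -7]  27.65 [-2, -6]  27.75 [-2, -6]  27.85 [-2, -7]
27.95 [-3, -5]  28.05 [-4, -6]  28.15 [-3, -5]  28.25 [-4, -5]  28.35 [-5, -5]
28.45 [-5, -5]  28.55 [-5, -4]  28.65 [-5, -4]  28.75 [-5, -3]  28.85 [-6, -3]
28.95 [-6, -3]  29.05 [-6, -2]  29.15 [-6, -2]  29.25 [-6, -1]  29.35 [-6, -1]
end cmd [568. -69.] rate 0.662
```

```bash

python3 -m handwheel '[{"fingers":1,"translation":[-2,0,0],"turn":[0,0,0]},{"fingers":1,"translation":[-4,0,0],"turn":[0,0,0]},{"fingers":1,"translation":[-5,0,0],"turn":[0,0,0]},{"fingers":1,"translation":[-6,0,0],"turn":[0,0,0]},{"fingers":1,"translation":[-6,1,0],"turn":[0,0,0]}]' | head -2
python3 -m handwheel '[{"fingers":1,"translation":[-5,2,-3],"turn":[0,0,0]},{"fingers":1,"translation":[-7,2,-5],"turn":[0,0,0]},{"fingers":1,"translation":[-7,3,-5],"turn":[0,0,0]},{"fingers":1,"translation":[-7,4,-5],"turn":[0,0,0]},{"fingers":1,"translation":[-7,5,-5],"turn":[0,0,0]}]' | head -2
python3 -m handwheel '[{"fingers":1,"translation":[-6,4,-5],"turn":[0,0,0]},{"fingers":1,"translation":[-5,6,-5],"turn":[0,0,0]},{"fingers":1,"translation":[-6,5,-5],"turn":[0,0,0]},{"fingers":1,"translation":[-4,6,-4],"turn":[0,0,0]},{"fingers":1,"translation":[-4,7,-3],"turn":[0,0,0]}]'
python3 - <<'E'
from fit import *
q=fit()
for t in(21.35,21.85,22.35):print(t,pos(q,[t]).round(4))
E
```

```text
time: 21.35
tcp_pos: [0.5323, -0.067, 0.2365]
time: 21.85
tcp_pos: [0.4992, -0.0506, 0.2129]
time: 22.35
tcp_pos: [0.4747, -0.0225, 0.1911]
tool_rot: [-180.0, 0.0, 70.7]
contact_force: [-0.8, 0.4, -2.0]
opening: 0.0283
grasp_force: 24.5
21.35 [[ 0.5356 -0.0674]]
21.85 [[ 0.5003 -0.0514]]
22.35 [[ 0.4746 -0.0232]]
```

Tracking is on the plate within 1 mm, with the TCP at 0.191 (nose about 25 mm above it). I'll continue 1.5 s, then check with one picture.

```bash

python3 -m handwheel '[{"fingers":1,"translation":[-4,7,0],"turn":[0,0,0]},{"fingers":1,"translation":[-3,7,0],"turn":[0,0,0]},{"fingers":1,"translation":[-3,7,0],"turn":[0,0,0]},{"fingers":1,"translation":[-1,7,0],"turn":[0,0,0]},{"fingers":1,"translation":[-2,7,0],"turn":[0,0,0]}]' | head -2
python3 -m handwheel '[{"fingers":1,"translation":[-1,8,0],"turn":[0,0,0]},{"fingers":1,"translation":[0,7,0],"turn":[0,0,0]},{"fingers":1,"translation":[1,8,0],"turn":[0,0,0]},{"fingers":1,"translation":[1,7,0],"turn":[0,0,0]},{"fingers":1,"translation":[1,8,0],"turn":[0,0,0]}]' | head -2
python3 -m handwheel '[{"fingers":1,"translation":[3,7,0],"turn":[0,0,0]},{"fingers":1,"translation":[2,7,0],"turn":[0,0,0]},{"fingers":1,"translation":[4,6,0],"turn":[0,0,0]},{"fingers":1,"translation":[3,7,0],"turn":[0,0,0]},{"fingers":1,"translation":[5,6,0],"turn":[0,0,0]}]' | head -2
python3 - <<'E'
from m import *
from fit import *
q=fit();t=manip.get_obs()["time"];f=grab("scene");save(f,"pics/h1.png",(250,150,410,280),4)
p=pos(q,[t])[0];print(t,p.round(4),"plate px",np.round(proj(f,[*p,.066]),1))
k=ang(q,t)+np.pi/2;print("knob px pred",np.round(proj(f,[q[0]+.13*np.cos(k),q[1]+.13*np.sin(k),.085]),1),[b for b in blobs(f,(0,150,50),(6,255,255),(260,150,410,280))[0][:2]])
E
python3 plan.py 23.90 474 73 1 | tail -1
```

```text
time: 22.85
tcp_pos: [0.4622, 0.0126, 0.1917]
time: 23.35
tcp_pos: [0.4643, 0.0506, 0.1915]
time: 23.85
tcp_pos: [0.4812, 0.0836, 0.1915]
23.85 [0.4806 0.0826] plate px [342.4 191.3]
knob px pred [290.  195.7] [(64, 289.6, 196.4, [287, 191, 6, 12])]
24.00 [14, 18]  end cmd [488.  91.] rate 0.77
```

View pics/h1.png

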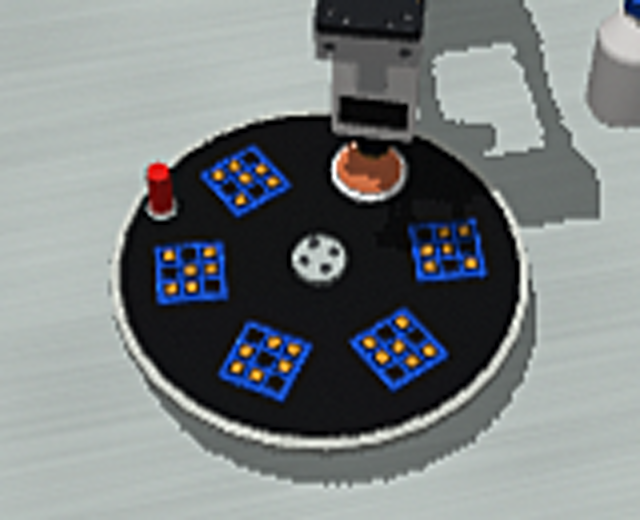

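The picture confirms the nose above the copper plate, plate centre at crop (370,168). The knob is within 1 px of prediction, and the bottle is clear. Replanning from t=23.90, pose (481, 83).

```bash
python3 plan.py 23.90 481 83 65
```

```text
24.00 [7, 8]  24.10 [5, 5]  24.20 [6, 5]  24.30 [5, 4]  24.40 [7, 4]
24.50 [6, 3]  24.60 [7, 3]  24.70 [7, 2]  24.80 [7, 1]  24.90 [7, 2]
25.00 [7, 0]  25.10 [7, 0]  25.20 [7, 0]  25.30 [7, -1]  25.40 [7, -2]
25.50 [7, -2]  25.60 [6, -2]  25.70 [6, -3]  25.80 [7, -3]  25.90 [5, -4]
26.00 [6, -4]  26.10 [5, -5]  26.20 [5, -5]  26.30 [4, -5]  26.40 [4, -6]
26.50 [4, -6]  26.60 [3, -6]  26.70 [3, -6]  26.80 [2, -6]  26.90 [2, -7]
27.00 [1, -6]  27.10 [1, -7]  27.20 [0, -7]  27.30 [0, -6]  27.40 [0, -7]
27.50 [-1, -7]  27.60 [-2, -6]  27.70 [-2, -6]  27.80 [-2, -7]  27.90 [-3, -5]
28.00 [-3, -6]  28.10 [-4, -6]  28.20 [-3, -5]  28.30 [-5, -5]  28.40 [-4, -4]
28.50 [-5, -5]  28.60 [-5, -4]  28.70 [-5, -3]  28.80 [-6, -3]  28.90 [-6, -3]
29.00 [-6, -3]  29.10 [-6, -2]  29.20 [-6, -1]  29.30 [-6, -2]  29.40 [-6, 0]
29.50 [-6, -1]  29.60 [-7, 0]  29.70 [-6, 1]  29.80 [-6, 1]  29.90 [-6, 1]
30.00 [-6, 2]  30.10 [-6, 2]  30.20 [-5, 2]  30.30 [-6, 3]  30.40 [-5, 3]
end cmd [506. -55.] rate 0.641
```

```bash

python3 -m handwheel '[{"fingers":1,"translation":[7,8,0],"turn":[0,0,0]},{"fingers":1,"translation":[5,5,0],"turn":[0,0,0]},{"fingers":1,"translation":[6,5,0],"turn":[0,0,0]},{"fingers":1,"translation":[5,4,0],"turn":[0,0,0]},{"fingers":1,"translation":[7,4,0],"turn":[0,0,0]}]' | head -2
python3 -m handwheel '[{"fingers":1,"translation":[6,3,0],"turn":[0,0,0]},{"fingers":1,"translation":[7,3,0],"turn":[0,0,0]},{"fingers":1,"translation":[7,2,0],"turn":[0,0,0]},{"fingers":1,"translation":[7,1,0],"turn":[0,0,0]},{"fingers":1,"translation":[7,2,0],"turn":[0,0,0]}]' | head -2
python3 -m handwheel '[{"fingers":1,"translation":[7,0,0],"turn":[0,0,0]},{"fingers":1,"translation":[7,0,0],"turn":[0,0,0]},{"fingers":1,"translation":[7,0,0],"turn":[0,0,0]},{"fingers":1,"translation":[7,-1,0],"turn":[0,0,0]},{"fingers":1,"translation":[7,-2,0],"turn":[0,0,0]}]' | head -2
python3 -m handwheel '[{"fingers":1,"translation":[7,-2,0],"turn":[0,0,0]},{"fingers":1,"translation":[6,-2,0],"turn":[0,0,0]},{"fingers":1,"translation":[6,-3,0],"turn":[0,0,0]},{"fingers":1,"translation":[7,-3,0],"turn":[0,0,0]},{"fingers":1,"translation":[5,-4,0],"turn":[0,0,0]}]' | head -2
python3 -m handwheel '[{"fingers":1,"translation":[6,-4,0],"turn":[0,0,0]},{"fingers":1,"translation":[5,-5,0],"turn":[0,0,0]},{"fingers":1,"translation":[5,-5,0],"turn":[0,0,0]},{"fingers":1,"translation":[4,-5,0],"turn":[0,0,0]},{"fingers":1,"translation":[4,-6,0],"turn":[0,0,0]}]' | head -2
python3 -m handwheel '[{"fingers":1,"translation":[4,-6,0],"turn":[0,0,0]},{"fingers":1,"translation":[3,-6,0],"turn":[0,0,0]},{"fingers":1,"translation":[3,-6,0],"turn":[0,0,0]},{"fingers":1,"translation":[2,-6,0],"turn":[0,0,0]},{"fingers":1,"translation":[2,-7,0],"turn":[0,0,0]}]' | head -3
python3 - <<'E'
from fit import *
q=fit()
print(pos(q,np.arange(24.4,27,.5)).round(4))
E
```

```text
time: 24.4
tcp_pos: [0.5113, 0.1093, 0.1914]
time: 24.9
tcp_pos: [0.5457, 0.12, 0.1915]
time: 25.4
tcp_pos: [0.5806, 0.1169, 0.1915]
time: 25.9
tcp_pos: [0.6117, 0.1027, 0.1914]
time: 26.4
tcp_pos: [0.6353, 0.0776, 0.1915]
time: 26.9
tcp_pos: [0.6492, 0.0466, 0.1915]
tool_rot: [-180.0, -0.0, 70.7]
[[0.5107 0.1086]
 [0.5447 0.1196]
 [0.5798 0.1174]
 [0.6113 0.1027]
 [0.6352 0.0782]
 [0.6488 0.0472]]
```

Tracking within 1 mm. Continuing to t=29.4, then checking the knob.

```bash

python3 -m handwheel '[{"fingers":1,"translation":[1,-6,0],"turn":[0,0,0]},{"fingers":1,"translation":[1,-7,0],"turn":[0,0,0]},{"fingers":1,"translation":[0,-7,0],"turn":[0,0,0]},{"fingers":1,"translation":[0,-6,0],"turn":[0,0,0]},{"fingers":1,"translation":[0,-7,0],"turn":[0,0,0]}]' | head -2
python3 -m handwheel '[{"fingers":1,"translation":[-1,-7,0],"turn":[0,0,0]},{"fingers":1,"translation":[-2,-6,0],"turn":[0,0,0]},{"fingers":1,"translation":[-2,-6,0],"turn":[0,0,0]},{"fingers":1,"translation":[-2,-7,0],"turn":[0,0,0]},{"fingers":1,"translation":[-3,-5,0],"turn":[0,0,0]}]' | head -2
python3 -m handwheel '[{"fingers":1,"translation":[-3,-6,0],"turn":[0,0,0]},{"fingers":1,"translation":[-4,-6,0],"turn":[0,0,0]},{"fingers":1,"translation":[-3,-5,0],"turn":[0,0,0]},{"fingers":1,"translation":[-5,-5,0],"turn":[0,0,0]},{"fingers":1,"translation":[-4,-4,0],"turn":[0,0,0]}]' | head -2
python3 -m handwheel '[{"fingers":1,"translation":[-5,-5,0],"turn":[0,0,0]},{"fingers":1,"translation":[-5,-4,0],"turn":[0,0,0]},{"fingers":1,"translation":[-5,-3,0],"turn":[0,0,0]},{"fingers":1,"translation":[-6,-3,0],"turn":[0,0,0]},{"fingers":1,"translation":[-6,-3,0],"turn":[0,0,0]}]' | head -2
python3 -m handwheel '[{"fingers":1,"translation":[-6,-3,0],"turn":[0,0,0]},{"fingers":1,"translation":[-6,-2,0],"turn":[0,0,0]},{"fingers":1,"translation":[-6,-1,0],"turn":[0,0,0]},{"fingers":1,"translation":[-6,-2,0],"turn":[0,0,0]},{"fingers":1,"translation":[-6,0,0],"turn":[0,0,0]}]' | head -2
python3 - <<'E'
from m import *
from fit import *
q=fit();print(pos(q,np.arange(27.4,29.5,.5)).round(4))
t=manip.get_obs()["time"];f=grab("scene")
k=ang(q,t)+np.pi/2;print(t,"knob px pred",np.round(proj(f,[q[0]+.13*np.cos(k),q[1]+.13*np.sin(k),.085]),1),[b for b in blobs(f,(0,150,50),(6,255,255),(260,150,410,280))[0][:2]])
E
```

```text
time: 27.4
tcp_pos: [0.6509, 0.0135, 0.1915]
time: 27.9
tcp_pos: [0.6409, -0.0177, 0.1915]
time: 28.4
tcp_pos: [0.6215, -0.0435, 0.1915]
time: 28.9
tcp_pos: [0.5945, -0.0612, 0.1915]
time: 29.4
tcp_pos: [0.5645, -0.0692, 0.1915]
[[ 0.6506  0.014 ]
 [ 0.6411 -0.0175]
 [ 0.6218 -0.0435]
 [ 0.5953 -0.0613]
 [ 0.5649 -0.0693]]
29.4 knob px pred [344.5 246.4] [(78, 345.8, 246.0, [343, 240, 7, 13])]
```

The meter held over the plate from t=22.35 to 29.4, more than 7 s, and the disc still turns at about 0.66 rad/s. The prediction agrees with the seen knob to 1.4 px. Lifting away now, to the front right of the table and clear of the dock and jar.

```bash

python3 -m handwheel '[{"fingers":1,"translation":[-6,-1,8],"turn":[0,0,0]},{"fingers":1,"translation":[-5,-1,18],"turn":[0,0,0]},{"fingers":1,"translation":[-2,0,25],"turn":[0,0,0]},{"fingers":1,"translation":[0,0,25],"turn":[0,0,0]},{"fingers":1,"translation":[0,0,25],"turn":[0,0,0]}]' | head -2
python3 -m handwheel '[{"fingers":1,"translation":[0,-10,25],"turn":[0,0,0]},{"fingers":1,"translation":[0,-25,15],"turn":[0,0,0]},{"fingers":1,"translation":[0,-30,0],"turn":[0,0,0]},{"fingers":1,"translation":[0,-30,0],"turn":[0,0,0]},{"fingers":1,"translation":[0,-25,0],"turn":[0,0,0]}]' | head -2
python3 -m handwheel '[{"fingers":1,"translation":[0,-10,0],"turn":[0,0,0]},{"fingers":1,"translation":[0,0,0],"turn":[0,0,0]},{"fingers":1,"translation":[0,0,0],"turn":[0,0,0]},{"fingers":1,"translation":[0,0,0],"turn":[0,0,0]},{"fingers":1,"translation":[0,0,0],"turn":[0,0,0]}]'
python3 - <<'E'
from h import *
save(grab("scene"),"pics/end.png")
E
```

```text
time: 29.95
tcp_pos: [0.5518, -0.071, 0.2942]
time: 30.45
tcp_pos: [0.5519, -0.1924, 0.3334]
time: 30.95
tcp_pos: [0.5521, -0.1998, 0.3327]
tool_rot: [180.0, -0.0, 70.8]
contact_force: [-0.1, -0.1, -1.1]
opening: 0.0284
grasp_force: 24.5
```

View pics/end.png

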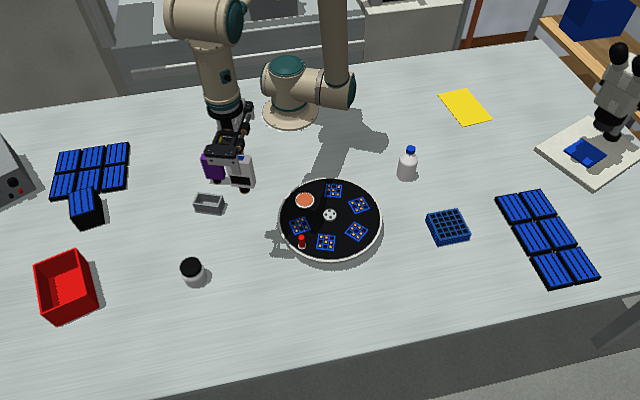

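The final picture shows the meter held at (242,172), clear of the table (330,220) and of the empty dock (208,203). The bottle, jar and tray stack are where they were. Handing in.

```bash
python3 -c "
from cell import sign_off
print(sign_off())"
```

```text
the job is handed in; nothing more can be done
None
```

I handed the job in at about 31 s: the table was spun clockwise by its knob at about 1.2 rad/s, the meter followed the coasting plate about 25 mm above it for 7 s (two brief camera pauses of about 3–4 mm lag, table still at about 0.66 rad/s), and it ended held well clear of the table and dock, with the bottle, jar and tray stack where they were.

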